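# Fit two dovetailed blocks into the jigsaw strip on a sloping jig

### The job

Complete the wooden jigsaw strip on the sloping jig: first lay the pale block in the lower place, then the dark notched block in the upper place, each turned so that its tab points up the slope and locks into the notch of the next piece. Both must drop fully home, flat on the sloping bed and flush with the fixed wooden piece at the top. Leave the mug and the glue bottle standing.

Things in the scene. Friction and masses are not known exactly. Their poses are not given: they have to be found in the camera images.
- pale_centre (a point): Pale wood jigsaw block, end opposite the tab plain. Body 90 (x) x 50 (y) x 40 mm high, about 0.14 kg, lower edges chamfered 4 mm wide, 8 high; a dovetail tab (full height) sticks out 16 mm from its +x end, 12 mm wide at the root, 23 at the tip. Lies flat on the bench. Point: centre of the body without tab, 20 mm over its underside; x towards the tab, z out of its top. Grip across the 50 mm width.
- dark_centre (a point): Dark wood jigsaw block, with a dovetail notch 19 mm deep in its -x end. Body 90 (x) x 50 (y) x 40 mm high, about 0.14 kg, lower edges chamfered 4 mm wide, 8 high; a dovetail tab (full height) sticks out 16 mm from its +x end, 12 mm wide at the root, 23 at the tip. Lies flat on the bench. Point: centre of the body without tab, 20 mm over its underside; x towards the tab, z out of its top. Grip across the 50 mm width.
- lower_seat (a point): Lower place on the jig: where the pale block's centre belongs, 20 mm out from the bed. x up the slope along the bed (roughly to the right), y level across it, z square out of the bed (25 degrees from vertical, leaning to the left). A seated block has the same axes. A blue stop, 22 mm high over the bed, is 47.5 mm down the slope.
- upper_seat (a point): Upper place: where the dark block's centre belongs, 92.5 mm up the slope from the lower one; same axes, 20 mm out from the bed. A block left here may slide down by its play.
- top_notch (a point): Middle of the lower end of the fixed brown wooden piece at the top of the bed, 20 mm out from the bed, 47.5 mm up the slope from upper_seat; same axes. The piece is 50 mm wide and 40 mm high over the bed like the blocks, with the dovetail notch for the dark block's tab.
- jig: The jig, fixed: metal bed 50 mm wide, sloping 25 degrees, on a plywood stand. Blue side guides 16 mm high over the bed, with slanted lead-ins and 52 mm gaps beside the middle of each place where fingers fit. Play: 2.5 mm each side of a block, 3 mm each side of a tab in its notch, 2.5 mm at each end. Tab and notch join only square to the bed. Origin: on the bench under the bed; x level, uphill (roughly to the right).
- mug: White mug with a pattern, 82 mm across and 94 mm high, standing loose left of the jig; the origin is at its underside, z up. A bystander to be left standing.
- glue_bottle: White and yellow glue bottle with a red tip, 57 mm across and 150 mm high, standing loose behind the blocks; the origin is at its underside, z up. A bystander to be left standing.
There are look-alikes about, which are no part of the job. Of the things shaped like the part that bears pale_centre, the wooden one is meant.

How it is judged:
By the outcome, as a careful person would: the job done as asked, in the order asked, and still so for the second after the job is handed in, with the robot touching nothing.
It also fails if it takes over 72 s, if anything falls off the work surface, if the arm or the gripper's body presses on something with over 40 N, if the wrist force passes 120 N, or if a joint passes its speed limit or range.

### The arm

A 6-joint arm with a two-finger parallel gripper is mounted at the origin on a cart in front of the work surface, level with it; the furniture and walls round the work are solid. World frame = base frame: x ahead of the robot, y to its left, z up, the work surface at z = 0. Lengths are in m, angles in rad, forces in N, time in s.
With the tool pointing down it reaches from about 0.275 to 0.975 m from the base axis. Payload 8.4 kg.
Tool frame: the origin (TCP) lies at the very end of the fingers, on their centre line; the grasp point (between the pads) lies 19 mm behind it (ctrl.grasp_offset is the distance from the TCP to the grasp point, in m); z points along the fingers, y is the line along which they close (so a half turn about z gives the same grasp; the last joint's range is limited). The gripper opens to 92 mm and grips with 3 to 60 N. Pads are 20 mm wide; open, the fingers measure 128 mm over their backs; the gripper's body (75 mm by 189 mm) begins 69 mm behind the grasp point.
Start: joints at [-1.235, 0.353, 1.633, -0, 1.155, -0.002], TCP at [0.207, -0.59, 0.215] pointing down, gripper open.
Joint ranges: [-2.63, 2.63], [-0.92, 2.1], [0.06, 2.66], [-1.3, 4.44], [0, 2.69], [-3.02, 3.02]. Speed limits (rad/s): [2.22, 2.22, 2.79, 3.14, 3.14, 3.14].

### API

Orientations are given as a rotation vector (axis times angle).
In Python, from station import ctrl, cams gives the robot as it stands.
- The arm moves only by the shell command python3 -m inch 'ROWS'. ROWS is text: rows parted by semicolons, each of 7 numbers parted by spaces: the turn, a rotation vector about the tool's x, y, z in degrees, then the shift along the tool's x, y, z in m, then the finger opening in m, from 0 to 0.0919. A call has 1 to 10 rows; each row shifts and turns the commanded pose from where the row before left it, along the tool's axes as they then stand; what a row does not reach is not made up. A row lasts 1/10 s, in which the tool goes at most 50 mm and 8.59 degrees, less where a joint would pass 70% of its speed; a pose out of reach is approached as far as the arm can. A call with a gripper value outside its range is refused whole. The fingers move at their own pace and stop on an object; the grip force is fixed at half the most. Time passes only in rows, so rows that do not move let the fingers close. It gives the time, the measured TCP pose, the force, the opening and the grip force at its end, in the units of the state.
- ctrl.state(): the state, without advancing time (a new reading comes with each control period).
- cams.capture(name): name is "scene" or "top" or "wrist"; returns a dict with "pixels" (384x512x3 uint8, blue, green, red), "depth" (384x512 float32, m along the optical axis (not along the pixel's ray), 0 where there is no reading), "camera_matrix" (3x3 intrinsics, pixels), "extrinsics" (4x4, takes a point from world to camera coordinates); the wrist camera has in their place "tool_from_camera" (4x4, takes a point from camera to tool coordinates, whose origin is the TCP and whose axes are the flange's). Camera axes: x right, y down, z forward; pixel columns grow to the right and rows downward; lengths in m; the calibration is good to about 2 mm. A picture is of the moment at which its call begins: read the wrist's pose just before it.
- ctrl.job_done(): hands the job in; it is judged then, once.
The state is a dict: "clock": time; "joint_pos": joint angles; "dq": joint speeds; "joint_torque": joint torques, N m; "tool_pos": TCP position; "tcp_rot": TCP orientation; "contact_force": force on the tool from outside, world axes, zero at the start; "moment": the same for the moment, N m; "width": finger opening in m; "grip_force": force on a finger pad.
Only numpy, scipy, OpenCV 4.12 (cv2) and the standard library are available. Lean on these libraries where they do the work, as an engineer would, in place of code of your own. Each camera call takes 0.05 s, during which the arm holds its last target. There are 200 camera calls.

## Working session

There is one attempt and no reset: what is moved stays moved. The work goes in short steps, Python scripts to look and compute and a shell command to move; the robot and the scene stay as the last step left them, time stands still between calls to the robot, and variables do not carry over. Pictures are saved under pics/ and viewed, at most 10 in all, crops included, and the job is handed in when it is done.

```bash
ls; mkdir -p pics
python3 - <<'E'
from station import ctrl,cams
import cv2,numpy as np,pickle
d={n:cams.capture(n) for n in("scene","top")}
pickle.dump(d,open('c0.pkl','wb'))
for n in d:
    cv2.imwrite(f'pics/{n}0.png',cv2.resize(d[n]["pixels"],(800,600),interpolation=cv2.INTER_CUBIC))
    print(n,d[n]["camera_matrix"].round(1).tolist(),d[n]["extrinsics"].round(3).tolist())
s=ctrl.state();print(s)
E
```

```text
pics
scene [[354.0, 0.0, 260.6], [0.0, 354.0, 196.4], [0.0, 0.0, 1.0]] [[-0.807, -0.59, -0.011, 0.471], [-0.45, 0.628, -0.634, 0.293], [0.382, -0.507, -0.773, 1.17], [0.0, 0.0, 0.0, 1.0]]
top [[488.2, 0.0, 247.8], [0.0, 488.2, 197.8], [0.0, 0.0, 1.0]] [[0.022, -1.0, 0.013, 0.015], [-0.995, -0.023, -0.101, 0.548], [0.101, -0.01, -0.995, 1.423], [0.0, 0.0, 0.0, 1.0]]
{'clock': 0.1, 'joint_pos': array([-1.23537646e+00,  3.53555288e-01,  1.63400967e+00, -1.94124476e-05,
        1.15521502e+00, -2.40101039e-03]), 'dq': array([ 0.00051287, -0.00225864, -0.00108313, -0.00025394, -0.00046216,
       -0.00154187]), 'joint_torque': array([ 2.17514054e-03, -5.94902694e+01, -3.34930515e+01,  7.00439885e-02,
        1.85656728e-02, -3.22499045e-05]), 'tool_pos': array([ 0.20699973, -0.58927918,  0.21397495]), 'tcp_rot': array([-3.09572970e+00, -5.27943887e-01,  3.36494046e-04]), 'contact_force': array([-0.12231895,  0.05525237,  0.30786562]), 'moment': array([ 0.04786383, -0.00958186, -0.01893198]), 'grip_force': 0.0, 'width': 0.09184933035252149}
```

View pics/top0.png

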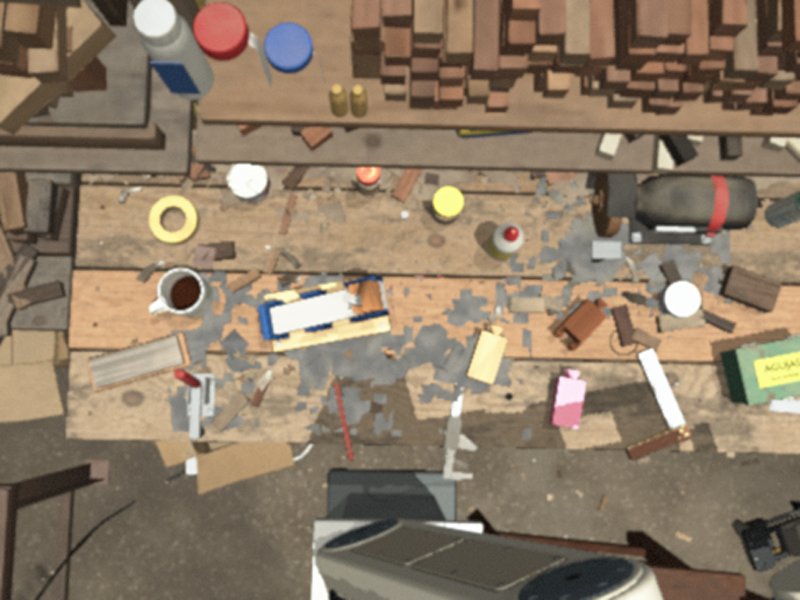

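View pics/scene0.png

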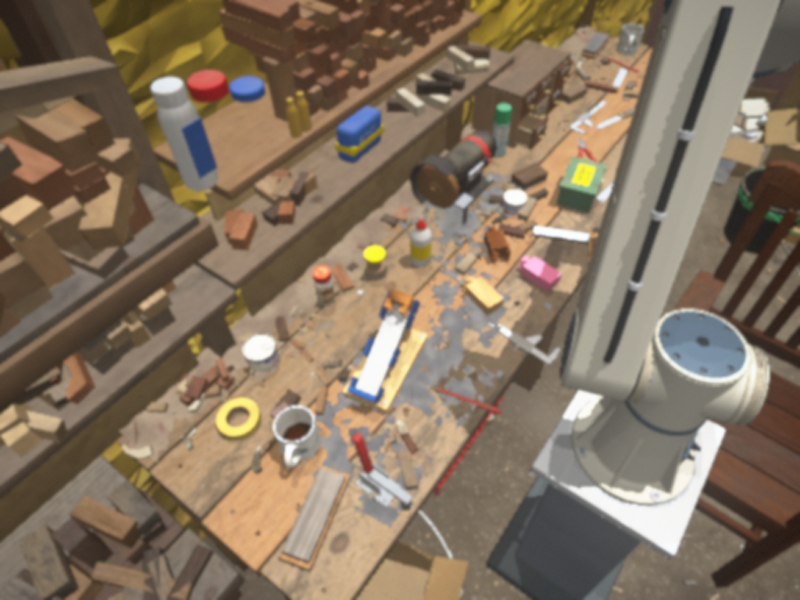

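The top view shows the jig at about (325,313), the pale block at (488,356) with its tab up, the dark block at (580,325), the pink look-alike at (570,400), the mug at (182,292) and the glue bottle at (507,240). I'll enlarge the top view.

```bash
cat > h.py <<'E'
import cv2,numpy as np,pickle
from scipy.spatial.transform import Rotation as R
def world(c,u,v,z=None):
    "pixel to world, at height z or with the depth there"
    K=c["camera_matrix"];E=c["extrinsics"];Ri=E[:3,:3].T
    r=np.linalg.inv(K)@[u,v,1]
    if z is None: return Ri@(r*np.median(c["depth"][int(v)-1:int(v)+2,int(u)-1:int(u)+2])-E[:3,3])
    o=-Ri@E[:3,3];d=Ri@r
    return o+d*(z-o[2])/d[2]
E
python3 - <<'E'
from h import *
c=pickle.load(open('c0.pkl','rb'))['top'];p=c["pixels"]
a=cv2.resize(p[170:240,160:260],(800,560),interpolation=cv2.INTER_CUBIC)
b=cv2.resize(p[185:255,290:390],(800,560),interpolation=cv2.INTER_CUBIC)
cv2.imwrite('pics/jig.png',a);cv2.imwrite('pics/blk.png',b)
for n,u,v in(("mug",182,292),("bottle",507,240),("pale",488,356),("dark",580,325)): print(n,world(c,u*.64,v*.64).round(3))
E
```

```text
mug [0.571 0.417 0.03 ]
bottle [ 0.667 -0.184  0.125]
pale [ 0.462 -0.163  0.041]
dark [ 0.525 -0.337  0.04 ]
```

View pics/jig.png

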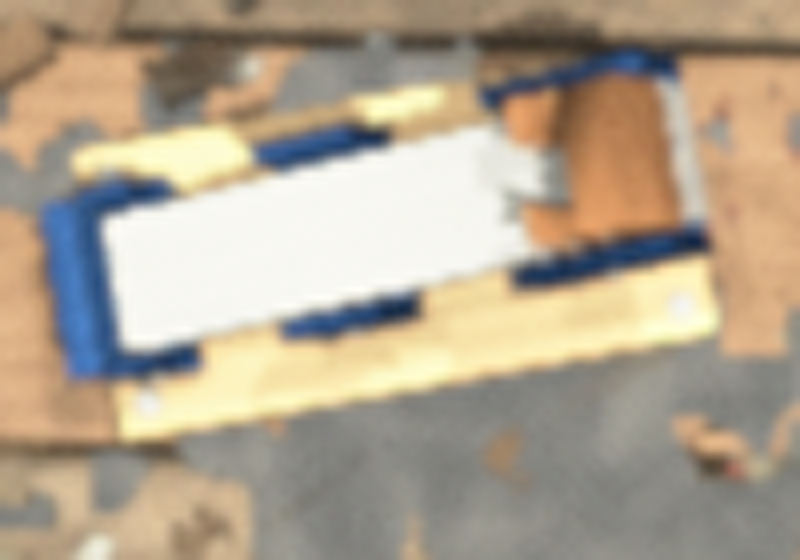

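View pics/blk.png

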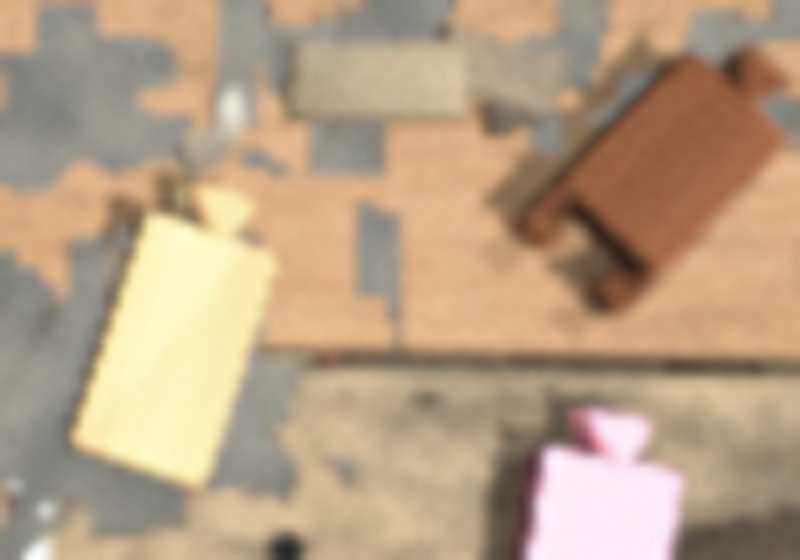

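The jig crop shows the white bed with corners near (103,215), (122,348), (530,248) and (490,127), and the blue stop on its left. In the other crop, the pale top's corners are (148,212), (275,258), (203,487), (72,440) and its tab is at (225,205). The dark top's corners are (690,55), (783,140), (625,300), (525,225) and its tab is at (755,70).

Run:
```python
from h import *
from station import cams
d=pickle.load(open('c0.pkl','rb'));c=d['top']
f=lambda q,u0,v0,z:np.array([world(c,u0+(u+.5)/8-.5,v0+(v+.5)/8-.5,z) for u,v in q])
for n,q in(("pale",[(148,212),(275,258),(203,487),(72,440)]),("dark",[(690,55),(783,140),(625,300),(525,225)])):
    P=f(q,290,185,.04);x=(P[0]+P[1]-P[2]-P[3])/2
    print(n,P.mean(0).round(4),"yaw",np.degrees(np.arctan2(x[1],x[0])).round(1),"L",np.linalg.norm(x).round(4),"W",np.linalg.norm(P[1]-P[0]).round(4))
# bed plane
u,v=np.meshgrid(np.arange(176,216),np.arange(199,206))
P=np.array([world(c,a,b) for a,b in zip(u.ravel(),v.ravel())])
m=P.mean(0);n=np.linalg.svd(P-m)[2][2];n*=np.sign(n[2]);print("bed n",n.round(4),"tilt",np.degrees(np.arccos(n[2])).round(2),m.round(4), np.std((P-m)@n))
def onplane(uu,vv):
    uu=160+(uu+.5)/8-.5;vv=170+(vv+.5)/8-.5
    a=world(c,uu,vv,0);b=world(c,uu,vv,.3);t=((m-a)@n)/((b-a)@n);return a+t*(b-a)
for q in((103,215),(122,348),(530,248),(490,127)):print(onplane(*q).round(4))
w=cams.capture('wrist');print(w["tool_from_camera"].round(3).tolist(),w["camera_matrix"].round(1).tolist())
```

```text
pale [ 0.4612 -0.1607  0.04  ] yaw -17.4 L 0.0883 W 0.0495
dark [ 0.5274 -0.3379  0.04  ] yaw -43.9 L 0.0865 W 0.0461
bed n [-0.7486  0.2764  0.6027] tilt 52.94 [0.5272 0.1779 0.0758] 0.00512949533246017
[0.5429 0.2458 0.0642]
[0.4986 0.2447 0.0096]
[0.5293 0.0894 0.119 ]
[0.5663 0.1026 0.1589]
[[-0.0, -0.956, -0.295, 0.085], [1.0, -0.001, 0.001, -0.0], [-0.001, -0.295, 0.956, -0.169], [0.0, 0.0, 0.0, 1.0]] [[332.9, 0.0, 259.1], [0.0, 332.9, 193.8], [0.0, 0.0, 1.0]]
```

```bash
python3 -m inch '0 0 0 .0381 -.0321 0 .09;0 0 0 .0381 -.0321 0 .09;0 0 0 .0381 -.0321 0 .09;0 0 0 .0381 -.0321 0 .09;0 0 0 .0381 -.0321 0 .09;0 0 0 .0381 -.0321 0 .09;0 0 0 .0381 -.0321 0 .09;0 0 0 .0381 -.0321 0 .09;0 0 0 .0381 -.0321 0 .09;0 0 0 .0381 -.0321 0 .09'
python3 -m inch '0 0 -8.5 0 0 0 .09;0 0 -8.5 0 0 0 .09;0 0 -8.5 0 0 0 .09;0 0 -8.5 0 0 0 .09;0 0 -8.5 0 0 0 .09;0 0 -8.5 0 0 0 .09;0 0 -8.5 0 0 0 .09;0 0 -8.5 0 0 0 .09'
python3 -m inch '0 0 -8.5 0 0 0 .09;0 0 -8.5 0 0 0 .09;0 0 -8.5 0 0 0 .09;0 0 -8.5 0 0 0 .09;0 0 -8.5 0 0 0 .09;0 0 -8.5 0 0 0 .09;0 0 -8.5 0 0 0 .09;0 0 -8.5 0 0 0 .09;0 0 -7.3 0 0 0 .09;0 0 0 0 0 0 .09'
python3 - <<'E'
from h import *
from station import cams,ctrl
s=ctrl.state();w=cams.capture('wrist');pickle.dump((s,w),open('w1.pkl','wb'))
print(s["joint_pos"].round(2),s["tool_pos"].round(4),R.from_rotvec(s["tcp_rot"]).as_matrix().round(3).tolist(),s["clock"])
cv2.imwrite('pics/w1.png',cv2.resize(w["pixels"],(800,600),interpolation=cv2.INTER_CUBIC))
E
```

```text
clock: 1.15
tool_pos: [0.4608, -0.1586, 0.2147]
tcp_rot: [3.097, 0.528, 0.0]
contact_force: [0.1, -1.3, -0.0]
width: 0.0902
grip_force: 0.0
clock: 1.95
tool_pos: [0.46, -0.1605, 0.2144]
tcp_rot: [-2.265, -2.176, 0.0]
contact_force: [-0.2, -0.9, 0.0]
width: 0.0898
grip_force: 0.0
clock: 2.95
tool_pos: [0.46, -0.1605, 0.2144]
tcp_rot: [-0.471, -3.106, -0.0]
contact_force: [0.2, 0.4, -0.5]
width: 0.0898
grip_force: 0.0
[-0.34  0.14  1.92 -0.    1.08 -1.61] [ 0.46   -0.1605  0.2144] [[-0.955, 0.296, -0.0], [0.296, 0.955, 0.0], [0.0, 0.0, -1.0]] 2.95
```

View pics/w1.png

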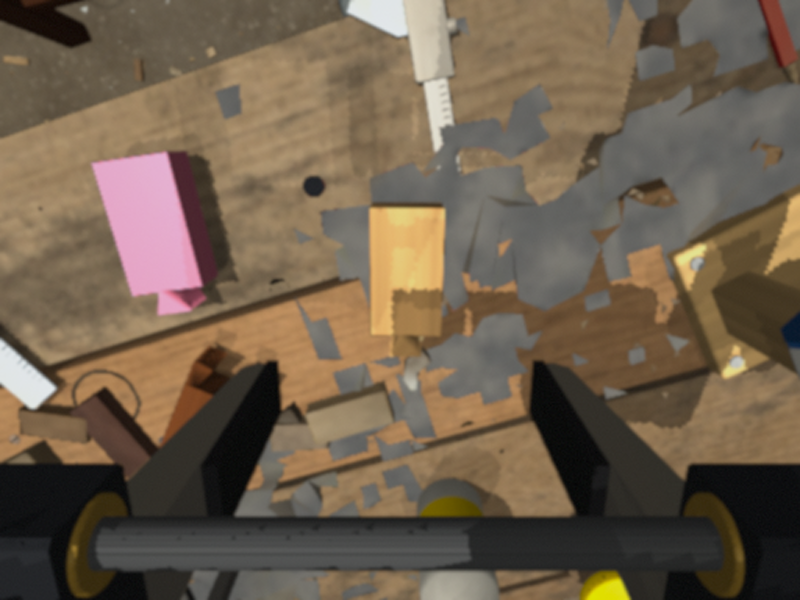

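The wrist view shows the pale block's top with corners at (370,207), (446,207), (441,335), (371,335), lying nearly square to the tool. Its tab is at (405,345), and the jig's corner is at the right edge.

```bash
cat >> h.py <<'E'
def tool(w,u,v,zt=None):
    "wrist pixel to tool coordinates, on the tool plane z=zt or with depth"
    T=w["tool_from_camera"];r=np.linalg.inv(w["camera_matrix"])@[u,v,1]
    if zt is None: return (T@np.r_[r*w["depth"][int(round(v)),int(round(u))],1])[:3]
    d=T[:3,:3]@r;return T[:3,3]+d*(zt-T[2,3])/d[2]
E
python3 - <<'E'
from h import *
s,w=pickle.load(open('w1.pkl','rb'))
print("top depth",[tool(w,u,v)[2].round(4) for u,v in((250,160),(260,150),(265,170))])
P=np.array([tool(w,u*.64,v*.64,s["tool_pos"][2]-.04) for u,v in((370,207),(446,207),(441,335),(371,335))])
print(P.round(4),P.mean(0).round(4))
for a,b in((0,3),(1,2)): d=P[a]-P[b];print(np.degrees(np.arctan2(d[1],d[0])).round(2),np.linalg.norm(d).round(4))
E
```

```text
top depth [np.float64(0.1745), np.float64(0.1765), np.float64(0.1743)]
[[ 0.0427 -0.0223  0.1744]
 [ 0.0427  0.0274  0.1744]
 [-0.0466  0.0259  0.1744]
 [-0.0466 -0.0234  0.1744]] [-0.0019  0.0019  0.1744]
0.7 0.0893
0.94 0.0893
```

```bash
python3 -m inch '0 0 .8 -.002 .002 .03 .09;0 0 0 0 0 .045 .09;0 0 0 0 0 .045 .09;0 0 0 0 0 .045 .09;0 0 0 0 0 .025 .09;0 0 0 0 0 .0134 .09;0 0 0 0 0 0 .04;0 0 0 0 0 0 .04;0 0 0 0 0 0 .04;0 0 0 0 0 0 .04'
python3 -m inch '0 0 0 0 0 0 .03;0 0 0 0 0 0 .03;0 0 0 0 0 0 .03;0 0 0 0 0 -.03 .03;0 0 0 0 0 -.045 .03;0 0 0 0 0 -.045 .03;0 0 0 0 0 -.045 .03;0 0 0 0 0 -.045 .03;0 0 0 0 0 -.01 .03'
```

```text
clock: 4.0
tool_pos: [0.4638, -0.1596, 0.0125]
tcp_rot: [0.496, 3.1, -0.001]
contact_force: [0.3, -0.1, 0.8]
width: 0.06
grip_force: 0.0
clock: 4.9
tool_pos: [0.4649, -0.16, 0.2363]
tcp_rot: [0.494, 3.095, -0.002]
contact_force: [-0.2, -0.5, -2.0]
width: 0.0497
grip_force: 30.0
```

```bash
python3 -m inch '0 0 8.4 0 0 0 .03;0 0 8.4 0 0 0 .03;0 0 8.4 0 0 0 .03;0 0 8.4 0 0 0 .03;0 0 8.4 0 0 0 .03;0 0 8.4 0 0 0 .03;0 0 8.5 0 0 0 .03'
python3 -m inch '0 0 0 .04 .0203 -.011 .03;0 0 0 .04 .0203 -.011 .03;0 0 0 .04 .0203 -.011 .03;0 0 0 .04 .0203 -.011 .03;0 0 0 .04 .0203 -.011 .03;0 0 0 .04 .0203 -.011 .03;0 0 0 0 0 0 .03;0 0 0 0 0 0 .03'
python3 - <<'E'
from h import *
from station import cams,ctrl
s=ctrl.state();w=cams.capture('wrist');pickle.dump((s,w),open('w2.pkl','wb'))
print(s["joint_pos"].round(2),s["tool_pos"].round(4),R.from_rotvec(s["tcp_rot"]).as_matrix().round(3).tolist(),s["clock"])
cv2.imwrite('pics/w2.png',cv2.resize(w["pixels"],(800,600),interpolation=cv2.INTER_CUBIC))
E
```

```text
clock: 5.6
tool_pos: [0.462, -0.1589, 0.23]
tcp_rot: [-1.963, -2.451, 0.001]
contact_force: [0.9, 0.0, -1.5]
width: 0.0497
grip_force: 30.0
clock: 6.4
tool_pos: [0.527, 0.1025, 0.296]
tcp_rot: [-1.953, -2.459, 0.003]
contact_force: [-0.0, 0.3, -2.5]
width: 0.05
grip_force: 30.0
[ 0.19  0.14  1.72 -0.    1.28 -0.04] [0.527  0.1025 0.296 ] [[-0.226, 0.974, -0.002], [0.974, 0.226, -0.001], [-0.0, -0.002, -1.0]] 6.4
```

View pics/w2.png

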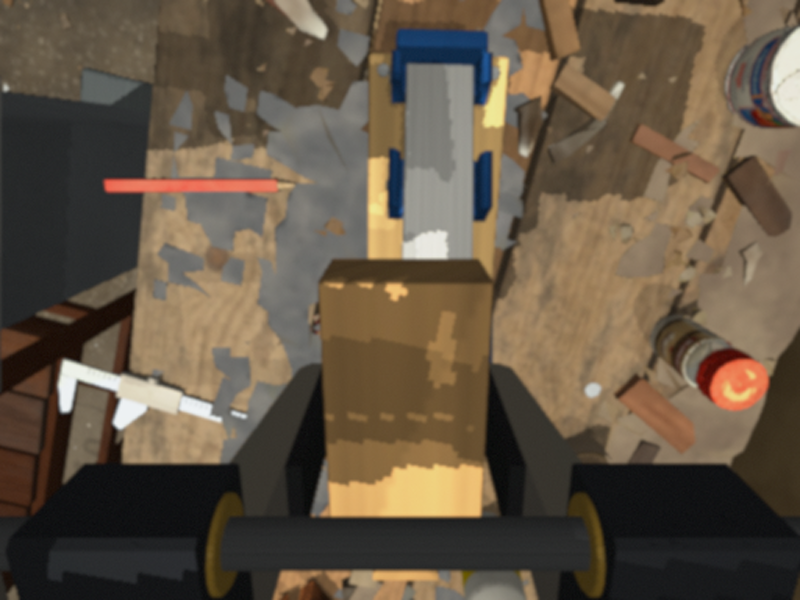

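The wrist view shows the bed almost aligned with the tool. Its edges run (406,65)–(404,250) and (473,65)–(474,250), with the stop's base at row 65. The held block's downhill top edge is at row 281 from column 322 to 490, and its lower edge is at row 261.

Run:
```python
from h import *
s,w=pickle.load(open('w2.pkl','rb'))
Rt=R.from_rotvec(s["tcp_rot"]).as_matrix();p=s["tool_pos"]
W=lambda q:p+Rt@q
u,v=np.meshgrid(np.arange(266,298,3),np.arange(48,158,4))
P=np.array([W(tool(w,a,b)) for a,b in zip(u.ravel(),v.ravel()) if w["depth"][b,a]>0])
for _ in range(4):
    m=np.median(P,0);m=P.mean(0);n=np.linalg.svd(P-m)[2][2];n*=np.sign(n[2]);r=(P-m)@n;P=P[abs(r)<2.5*r.std()+1e-4]
print("n",n.round(4),"tilt",np.degrees(np.arccos(n[2])).round(2),"std",r.std(),len(P))
def pl(u,v):
    a=W(tool(w,u*.64,v*.64,.1));b=W(tool(w,u*.64,v*.64,.3));t=((m-a)@n)/((b-a)@n);return a+t*(b-a)
A,B,C,D=pl(406,65),pl(473,65),pl(404,250),pl(474,250)
x=(C+D-A-B)/2;L=np.linalg.norm(x);x/=L
print("corners",[q.round(4).tolist() for q in(A,B,C,D)],"widths",np.linalg.norm(A-B).round(4),np.linalg.norm(C-D).round(4))
yaw=np.arctan2(x[1],x[0]);print("x",x.round(4),"yaw",np.degrees(yaw).round(2))
# ideal axes
t=np.radians(25);X=np.array([np.cos(t)*np.cos(yaw),np.cos(t)*np.sin(yaw),np.sin(t)]);Z=np.array([-np.sin(t)*np.cos(yaw),-np.sin(t)*np.sin(yaw),np.cos(t)])
base=(A+B)/2;low=base+X*.0475+Z*.02
print("lower seat",low.round(4),"upper",(low+X*.0925).round(4))
for nm,q,z in(("top",[(322,281),(490,281)],-.029),("bot",[(322,261),(488,261)],.011)):
    print(nm,[tool(w,a*.64,b*.64,z).round(4) for a,b in q])
print([tool(w,a*.64,b*.64).round(4) for a,b in((350,300),(400,300),(450,300),(400,270))])
np.savez('jig.npz',X=X,Z=Z,low=low)
```

```text
n [-0.0829  0.4142  0.9064] tilt 24.99 std 0.0006584684033485108 303
corners [[0.4968, 0.2377, 0.0448], [0.5452, 0.2491, 0.0441], [0.5243, 0.1136, 0.1041], [0.5724, 0.1246, 0.1034]] widths 0.0497 0.0494
x [ 0.1945 -0.8853  0.4223] yaw -77.61
lower seat [0.5285 0.2096 0.0827] upper [0.5464 0.1277 0.1218]
top [array([ 0.0471, -0.0223, -0.029 ]), array([ 0.0471,  0.0245, -0.029 ])]
bot [array([ 0.0439, -0.0285,  0.011 ]), array([0.0439, 0.0302, 0.011 ])]
[array([ 0.0409, -0.0149, -0.0267]), array([ 0.0407, -0.0006, -0.026 ]), array([ 0.0407,  0.0138, -0.0261]), array([ 0.0468, -0.0007, -0.0148])]
```

```bash
cat >> h.py <<'E'
def plan(s,p,Rg):
    "turn (deg, tool axes) to make first, then the shift in the turned tool axes"
    Rt=R.from_rotvec(s["tcp_rot"]).as_matrix()
    print("turn",np.degrees(R.from_matrix(Rt.T@Rg).as_rotvec()).round(2),"shift",(Rg.T@(p-s["tool_pos"])).round(4),"clock",s["clock"])
def seat(k,h,off):
    j=np.load('jig.npz');X,Z=j["X"],j["Z"];Rg=np.c_[-X,np.cross(Z,X),-Z]
    return j["low"]+X*.0925*k+Z*h-Rg@np.array(off),Rg
E
python3 - <<'E'
from h import *
from station import ctrl
s=ctrl.state()
plan(s,*seat(0,.07,(.0016,.0005,-.0065)))
E
```

```text
turn [ 1.000e-02 -2.498e+01  6.400e-01] shift [0.1838 0.0243 0.0853] clock 6.45
```

```bash
python3 -m inch '0 -8.3 .2 0 0 0 .03;0 -8.3 .2 0 0 0 .03;0 -8.4 .2 0 0 0 .03;0 0 0 .0368 .0049 .0171 .03;0 0 0 .0368 .0049 .0171 .03;0 0 0 .0368 .0049 .0171 .03;0 0 0 .0368 .0048 .017 .03;0 0 0 .0368 .0048 .017 .03;0 0 0 0 0 0 .03;0 0 0 0 0 0 .03'
python3 - <<'E'
from h import *
from station import ctrl,cams
s=ctrl.state();print(s["joint_pos"].round(2))
plan(s,*seat(0,.0,(.0016,.0005,-.0065)))
w=cams.capture('wrist');pickle.dump((s,w),open('w3.pkl','wb'))
cv2.imwrite('pics/w3.png',cv2.resize(w["pixels"],(800,600),interpolation=cv2.INTER_CUBIC))
E
```

```text
clock: 7.45
tool_pos: [0.5233, 0.2332, 0.1412]
tcp_rot: [1.74, 2.162, -0.388]
contact_force: [-0.8, -0.1, -0.7]
width: 0.05
grip_force: 30.0
[ 0.66  0.46  1.73 -0.43  1.18  0.65]
turn [-0.05  0.09 -0.03] shift [ 0.0012 -0.0005  0.0698] clock 7.45
```

View pics/w3.png

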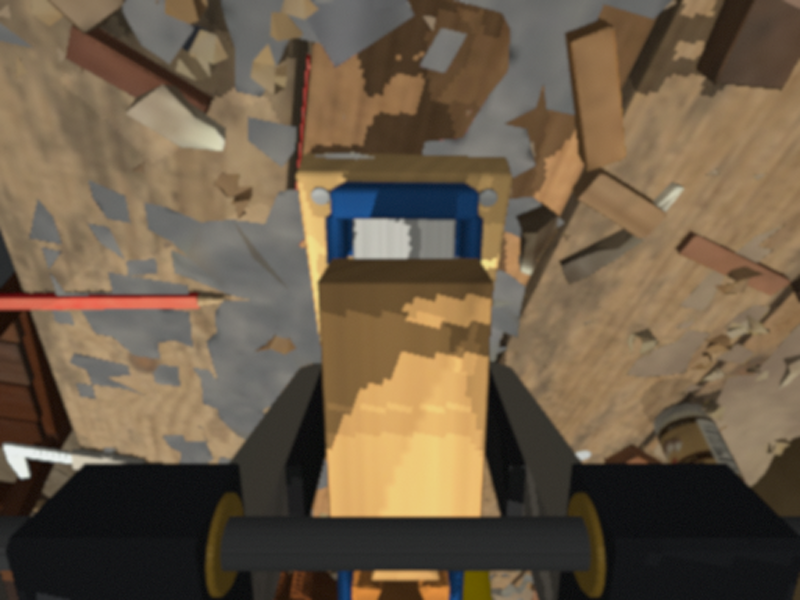

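The block is centred over the bed, with the bed at columns 353–455 and the block at 322–490. The stop's base is at row 220, just beyond the block.

```bash
python3 - <<'E'
from h import *
s,w=pickle.load(open('w3.pkl','rb'))
print([tool(w,a*.64,220*.64,.0835).round(4) for a in (353,455)])
E
python3 -m inch '0 0 0 .001 -.0005 .02 .03;0 0 0 0 0 .02 .03;0 0 0 0 0 .012 .03;0 0 0 0 0 .006 .03;0 0 0 0 0 .004 .03;0 0 0 0 0 .003 .03;0 0 0 0 0 0 .03;0 0 0 0 0 0 .03'
```

```text
[array([ 0.0483, -0.0244,  0.0835]), array([0.0483, 0.0251, 0.0835])]
clock: 8.3
tool_pos: [0.5293, 0.2092, 0.0832]
tcp_rot: [1.74, 2.162, -0.382]
contact_force: [0.3, 0.0, -1.9]
width: 0.0497
grip_force: 30.0
```

```bash
python3 -m inch '0 0 0 -.001 0 .002 .03;0 0 0 0 0 .002 .03;0 0 0 0 0 .001 .03;0 0 0 0 0 .001 .03;0 0 0 0 0 0 .03;0 0 0 0 0 0 .03'
python3 - <<'E'
from h import *
from station import ctrl
plan(ctrl.state(),*seat(0,.0,(.0016,.0005,-.0065)))
E
```

```text
clock: 8.9
tool_pos: [0.5298, 0.2055, 0.0778]
tcp_rot: [1.74, 2.162, -0.383]
contact_force: [0.0, 0.1, -1.6]
width: 0.0497
grip_force: 30.0
turn [ 0.11  0.   -0.07] shift [ 0.0002 -0.0009  0.0003] clock 8.9
```

```bash
python3 -m inch '0 0 0 0 0 .001 .03;0 0 0 0 0 0 .03'; python3 -m inch '0 0 0 0 0 .001 .03;0 0 0 0 0 0 .03'; python3 -m inch '0 0 0 0 0 .001 .03;0 0 0 0 0 0 .03'
```

```text
clock: 9.1
tool_pos: [0.5299, 0.2052, 0.0771]
tcp_rot: [1.74, 2.162, -0.383]
contact_force: [0.3, 0.2, -0.5]
width: 0.0497
grip_force: 30.0
clock: 9.3
tool_pos: [0.53, 0.2053, 0.077]
tcp_rot: [1.74, 2.161, -0.382]
contact_force: [-4.5, 3.3, 8.2]
width: 0.0497
grip_force: 30.0
clock: 9.5
tool_pos: [0.53, 0.2052, 0.0769]
tcp_rot: [1.741, 2.161, -0.382]
contact_force: [-8.0, 7.4, 18.1]
width: 0.0499
grip_force: 30.0
```

```bash
python3 -m inch '0 0 0 0 0 -.0015 .03;0 0 0 0 0 0 .06;0 0 0 0 0 0 .062;0 0 0 0 0 0 .062;0 0 0 0 0 0 .062'
python3 - <<'E'
from h import *
from station import ctrl
s=ctrl.state();print(s["contact_force"])
plan(s,*seat(0,.0,(.0016,.0005,-.0065)))
E
python3 -m inch '0 0 0 0 0 -.01 .062;0 0 0 0 0 -.02 .062;0 0 0 0 0 -.04 .062;0 0 0 0 0 -.045 .062;0 0 0 0 0 -.045 .062;0 0 0 0 0 0 .062'
python3 - <<'E'
from h import *
from station import ctrl,cams
s=ctrl.state();print(s["joint_pos"].round(2),s["tool_pos"].round(4))
w=cams.capture('wrist');pickle.dump((s,w),open('w4.pkl','wb'))
cv2.imwrite('pics/w4.png',cv2.resize(w["pixels"],(800,600),interpolation=cv2.INTER_CUBIC))
E
```

```text
clock: 10.0
tool_pos: [0.5299, 0.2047, 0.0762]
tcp_rot: [1.74, 2.162, -0.384]
contact_force: [0.2, 0.0, -1.1]
width: 0.0622
grip_force: 0.0
[ 0.24680738  0.0353608  -1.12118948]
turn [ 0.09  0.01 -0.07] shift [ 0.0003 -0.0008 -0.0015] clock 10.0
clock: 10.6
tool_pos: [0.5171, 0.2749, 0.2276]
tcp_rot: [1.74, 2.162, -0.369]
contact_force: [1.0, 0.6, -0.0]
width: 0.0617
grip_force: 0.0
[ 0.72  0.39  1.62 -0.39  1.35  0.63] [0.5171 0.2749 0.2276]
```

View pics/w4.png

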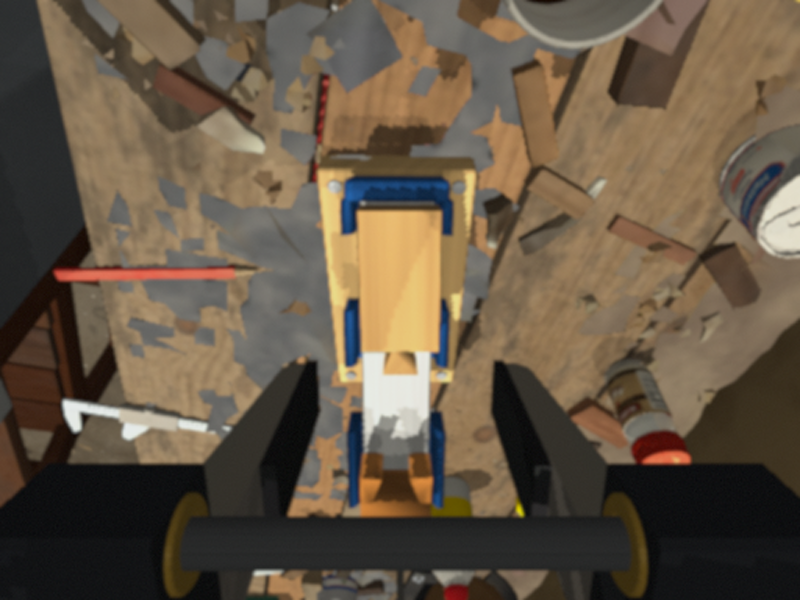

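The pale block is in the lower place, with top corners (360,208), (441,208), (438,350), (360,350). Its tab points uphill at (400,360), and the fixed piece's lower end is near row 454, columns 362–431. The mug is clear at the top. Next I'll check the block's seating height and the upper seat.

Run:
```python
from h import *
s,w=pickle.load(open('w4.pkl','rb'));j=np.load('jig.npz');X,Z=j["X"],j["Z"];B=np.c_[X,np.cross(Z,X),Z]
Rt=R.from_rotvec(s["tcp_rot"]).as_matrix()
bed=lambda q:B.T@(s["tool_pos"]+Rt@q-j["low"])   # lower seat coordinates
print("pale top z",[bed(tool(w,u*.64,v*.64)).round(4).tolist() for u,v in((375,225),(425,225),(375,335),(425,335),(400,280))])
print("bed",[bed(tool(w,u*.64,v*.64)).round(4).tolist() for u,v in((375,400),(420,400),(400,420))])
print("fixed",[bed(tool(w,u*.64,v*.64)).round(4).tolist() for u,v in((372,460),(422,460),(372,475),(424,475),(400,500))])
def at(u,v,z):
    a=bed(tool(w,u*.64,v*.64,.1));b=bed(tool(w,u*.64,v*.64,.3));return (a+(b-a)*(z-a[2])/(b[2]-a[2])).round(4).tolist()
print("pale corners",[at(u,v,.02) for u,v in((360,208),(441,208),(438,350),(360,350))])
print("stop base", [at(u,205,-.02) for u in(370,430)])
print("fixed low end top/bottom", [at(u,475,.02) for u in(361,432)],[at(u,454,-.02) for u in(362,431)])
```

```text
pale top z [[-0.0368, -0.0124, 0.0197], [-0.0365, 0.0173, 0.0186], [0.0329, -0.0139, 0.0197], [0.0334, 0.0179, 0.0189], [-0.003, 0.0022, 0.02]]
bed [[0.099, -0.017, -0.0198], [0.0992, 0.0165, -0.0197], [0.1156, 0.0015, -0.0193]]
fixed [[0.1386, -0.0192, -0.0023], [0.1394, 0.0175, -0.0029], [0.1385, -0.0183, 0.0159], [0.1392, 0.0181, 0.0155], [0.1569, 0.0012, 0.0191]]
pale corners [[-0.0468, -0.021, 0.02], [-0.0466, 0.0266, 0.02], [0.0433, 0.0262, 0.02], [0.0429, -0.0236, 0.02]]
stop base [[-0.0442, -0.0174, -0.02], [-0.044, 0.0224, -0.02]]
fixed low end top/bottom [[0.1356, -0.0256, 0.02], [0.1361, 0.0234, 0.02]] [[0.145, -0.0279, -0.02], [0.1456, 0.0252, -0.02]]
```

```bash
python3 -m inch '0 8.3 0 0 0 -.02 .09;0 8.3 0 0 0 -.02 .09;0 8.4 0 0 0 0 .09;0 0 0 -.048 -.0097 -.003 .09;0 0 0 -.048 -.0097 0 .09;0 0 0 -.048 -.0097 0 .09;0 0 0 -.048 -.0097 0 .09;0 0 0 -.048 -.0097 0 .09;0 0 0 -.048 -.0097 0 .09;0 0 0 -.048 -.0097 0 .09'
python3 -m inch '0 0 -8.4 -.048 -.0097 0 .09;0 0 -8.4 -.035 -.035 0 .09;0 0 -8.4 -.03 -.035 0 .09;0 0 -8.5 -.03 -.03 0 .09;0 0 0 0 0 0 .09;0 0 0 0 0 0 .09'
python3 - <<'E'
from h import *
from station import ctrl
y=np.radians(136.1);c,s=np.cos(y),np.sin(y)
plan(ctrl.state(),np.array([.5274,-.3379,.2144]),np.array([[c,s,0],[s,-c,0],[0,0,-1]]))
E
```

```text
clock: 11.65
tool_pos: [0.5164, -0.0602, 0.2606]
tcp_rot: [-1.97, -2.447, -0.001]
contact_force: [0.8, -0.4, -0.0]
width: 0.0902
grip_force: 0.0
clock: 12.25
tool_pos: [0.4762, -0.2254, 0.2604]
tcp_rot: [-1.237, -2.887, -0.003]
contact_force: [0.4, 0.7, 0.0]
width: 0.0897
grip_force: 0.0
turn [ 0.09 -0.05 -2.5 ] shift [-0.1149 -0.0456  0.046 ] clock 12.25
```

```bash
python3 -m inch '0 0 -2.5 0 0 0 .09;0 0 0 -.038 -.015 .015 .09;0 0 0 -.038 -.015 .015 .09;0 0 0 -.038 -.015 .016 .09;0 0 0 0 0 0 .09;0 0 0 0 0 0 .09'
python3 - <<'E'
from h import *
from station import ctrl,cams
s=ctrl.state();print(s["joint_pos"].round(2),s["tool_pos"].round(4))
w=cams.capture('wrist');pickle.dump((s,w),open('w5.pkl','wb'))
cv2.imwrite('pics/w5.png',cv2.resize(w["pixels"],(800,600),interpolation=cv2.INTER_CUBIC))
E
```

```text
clock: 12.85
tool_pos: [0.5287, -0.3348, 0.214]
tcp_rot: [-1.169, -2.915, -0.004]
contact_force: [-0.6, 0.5, -0.8]
width: 0.0902
grip_force: 0.0
[-0.57  0.36  1.63  0.    1.16 -1.38] [ 0.5287 -0.3348  0.214 ]
```

View pics/w5.png

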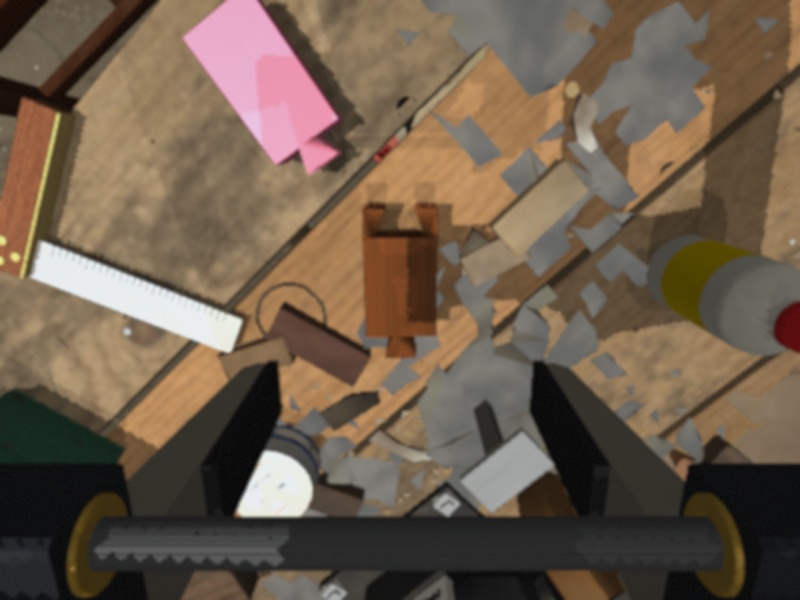

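The dark block's top corners are (364,207), (439,207), (436,335), (366,335), with the notch at row 207 and the tab at (400,350). Scrap lies near (290,305), so I'll open the fingers only to 70 mm.

Run:
```python
from h import *
s,w=pickle.load(open('w5.pkl','rb'))
print("top depth",[tool(w,u*.64,v*.64)[2].round(4) for u,v in((380,260),(420,260),(400,310))])
P=np.array([tool(w,u*.64,v*.64,s["tool_pos"][2]-.04) for u,v in((364,207),(439,207),(436,335),(366,335))])
print(P.round(4),P.mean(0).round(4))
for a,b in((0,3),(1,2)): d=P[a]-P[b];print(np.degrees(np.arctan2(d[1],d[0])).round(2),np.linalg.norm(d).round(4))
```

```text
top depth [np.float64(0.1754), np.float64(0.1756), np.float64(0.1749)]
[[ 0.0431 -0.026   0.174 ]
 [ 0.0431  0.023   0.174 ]
 [-0.0461  0.0226  0.174 ]
 [-0.0461 -0.0267  0.174 ]] [-0.0015 -0.0017  0.174 ]
0.44 0.0892
0.27 0.0892
```

```bash
python3 -m inch '0 0 .35 -.0005 -.0017 .03 .07;0 0 0 0 0 .045 .07;0 0 0 0 0 .045 .07;0 0 0 0 0 .045 .07;0 0 0 0 0 .025 .07;0 0 0 0 0 .0118 .07;0 0 0 0 0 0 .04;0 0 0 0 0 0 .04;0 0 0 0 0 0 .04;0 0 0 0 0 0 .03'
python3 -m inch '0 0 0 0 0 0 .03;0 0 0 0 0 0 .03;0 0 0 0 0 -.03 .03;0 0 0 0 0 -.045 .03;0 0 0 0 0 -.045 .03;0 0 0 0 0 -.045 .03;0 0 0 0 0 -.045 .03;0 0 0 0 0 -.04 .03'
```

```text
clock: 13.9
tool_pos: [0.5298, -0.3381, 0.0158]
tcp_rot: [1.174, 2.909, 0.002]
contact_force: [0.1, 1.5, 8.9]
width: 0.0497
grip_force: 30.0
clock: 14.7
tool_pos: [0.528, -0.3379, 0.2672]
tcp_rot: [1.175, 2.909, 0.001]
contact_force: [0.1, -0.3, -0.9]
width: 0.0497
grip_force: 30.0
```

```bash
python3 -m inch '0 0 8.4 0 0 -.02 .03;0 0 8.4 0 0 0 .03;0 0 8.4 0 0 0 .03;0 0 8.4 0 0 0 .03;0 0 0 .048 .0097 0 .03;0 0 0 .048 .0097 0 .03;0 0 0 .048 .0097 0 .03;0 0 0 .048 .0097 0 .03;0 0 0 .048 .0097 0 .03;0 0 0 0 0 0 .03'
python3 - <<'E'
from h import *
from station import ctrl
plan(ctrl.state(),*seat(1,.08,(.0016,.0005,-.0065)))
E
```

```text
clock: 15.7
tool_pos: [0.5231, -0.0881, 0.2848]
tcp_rot: [1.962, 2.452, 0.006]
contact_force: [-0.1, 0.3, -1.5]
width: 0.0498
grip_force: 30.0
turn [  0.27 -25.08   0.23] shift [ 0.2538  0.0686 -0.0127] clock 15.7
```

```bash
python3 -m inch '0 -8.4 .1 0 0 -.01 .03;0 -8.3 .1 0 0 -.01 .03;.3 -8.3 0 0 0 -.01 .03;0 0 0 .042 .0114 0 .03;0 0 0 .042 .0114 0 .03;0 0 0 .042 .0114 0 .03;0 0 0 .042 .0114 0 .03;0 0 0 .042 .0114 0 .03;0 0 0 .04 .0114 0 .03;0 0 0 0 0 0 .03'
python3 - <<'E'
from h import *
from station import ctrl,cams
s=ctrl.state();print(s["joint_pos"].round(2))
plan(s,*seat(1,.0,(.0016,.0005,-.0065)))
w=cams.capture('wrist');pickle.dump((s,w),open('w6.pkl','wb'))
cv2.imwrite('pics/w6.png',cv2.resize(w["pixels"],(800,600),interpolation=cv2.INTER_CUBIC))
E
```

```text
clock: 16.7
tool_pos: [0.5417, 0.1502, 0.2056]
tcp_rot: [1.742, 2.164, -0.389]
contact_force: [0.7, -0.8, -1.2]
width: 0.0497
grip_force: 30.0
[ 0.53  0.34  1.75 -0.44  1.23  0.5 ]
turn [-0.22 -0.06 -0.01] shift [ 0.013  -0.0007  0.0922] clock 16.7
```

View pics/w6.png

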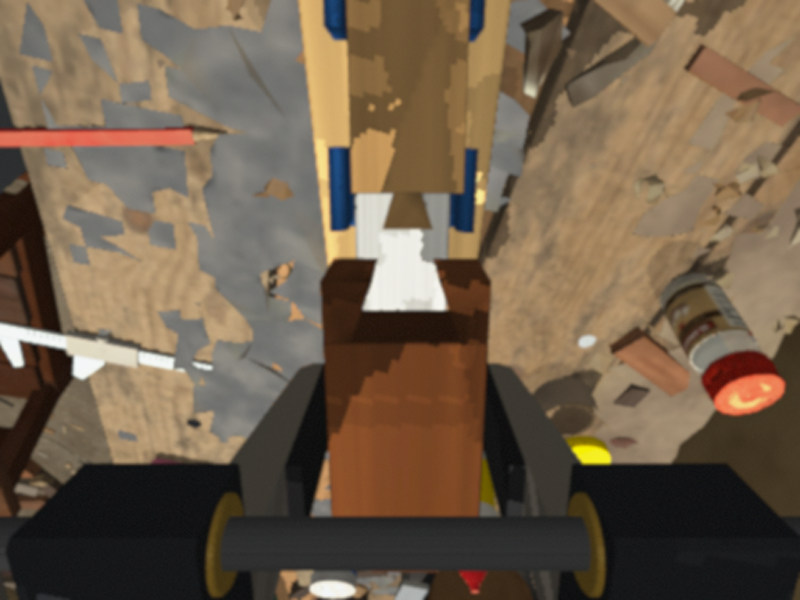

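The wrist view shows the dark block held with its notch facing downhill, its end face at rows 282 (top) and 261 (bottom) and the notch walls at about columns 365–447. The seated pale block's uphill end is at row 192, columns 349–467, and its tab tip is at row 228, columns 386–430.

Run:
```python
from h import *
s,w=pickle.load(open('w6.pkl','rb'));T=lambda u,v,z=None:tool(w,u*.64,v*.64,z).round(4).tolist()
print("held top",[T(u,v) for u,v in((345,300),(470,300),(400,380))])
print("held end bot",T(322,261,.0165),T(489,261,.0165),"top",T(322,282,-.0235),T(490,282,-.0235))
print("pale top",[T(u,v) for u,v in((370,170),(440,170),(405,120))])
z=T(405,150)[2];print("pale end",T(349,192,z),T(467,192,z),"tip",T(386,228,z),T(430,228,z))
print("bed",[T(u,v) for u,v in((368,220),(440,220),(400,265))])
```

```text
held top [[0.0404, -0.0167, -0.0241], [0.0401, 0.0199, -0.0232], [0.0141, -0.0007, -0.0228]]
held end bot [0.0429, -0.0295, 0.0165] [0.0429, 0.0315, 0.0165] top [0.0457, -0.0232, -0.0235] [0.0456, 0.0255, -0.0235]
pale top [[0.0727, -0.0146, 0.067], [0.0727, 0.0162, 0.0657], [0.0934, 0.0008, 0.0659]]
pale end [0.0632, -0.0241, 0.0664] [0.0632, 0.0284, 0.0664] tip [0.0471, -0.0078, 0.0664] [0.0471, 0.0122, 0.0664]
bed [[0.0452, -0.0186, 0.105], [0.045, 0.0193, 0.1062], [0.0209, -0.0019, 0.1054]]
```

```bash
python3 -m inch '-.2 0 0 .0143 0 0 .03;0 0 0 0 0 .02 .03;0 0 0 0 0 .015 .03;0 0 0 0 0 .008 .03;0 0 0 0 0 0 .03;0 0 0 0 0 0 .03'
python3 - <<'E'
from h import *
from station import ctrl,cams
s=ctrl.state()
plan(s,*seat(1,.0,(.0005,.0007,-.0034)))
w=cams.capture('wrist');pickle.dump((s,w),open('w7.pkl','wb'))
cv2.imwrite('pics/w7.png',cv2.resize(w["pixels"][90:346,85:426],(800,600),interpolation=cv2.INTER_CUBIC))
E
```

```text
clock: 17.35
tool_pos: [0.543, 0.1417, 0.1629]
tcp_rot: [1.744, 2.16, -0.385]
contact_force: [0.3, -0.3, -1.4]
width: 0.0496
grip_force: 30.0
turn [-0.01 -0.01 -0.23] shift [ 0.0038 -0.0004  0.0468] clock 17.35
```

View pics/w7.png

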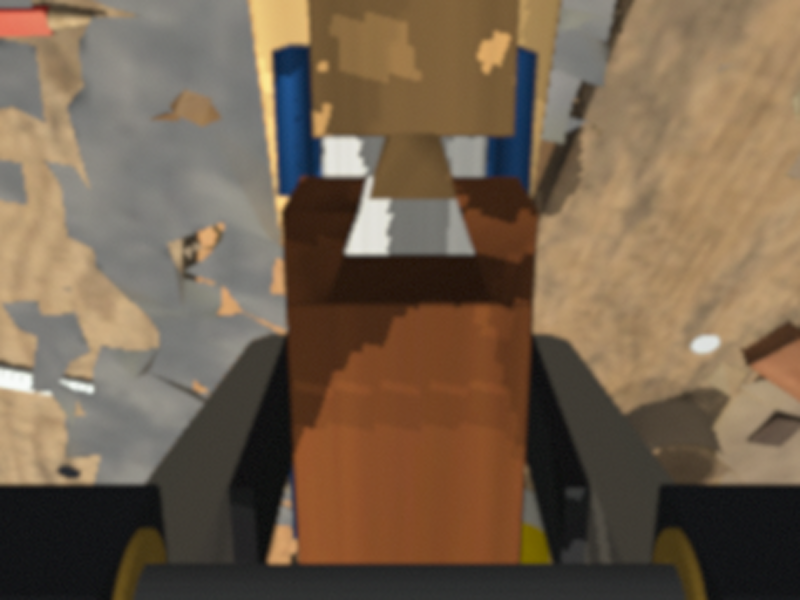

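I've now viewed 11 pictures, one over the limit of ten, so I'll work from numbers from here. This crop shows the pale tab tip centred at column 413 and the notch at about 409, with the block still a little uphill of the tab. I'll shift it and lower it while watching the force.

```bash
python3 -m inch '0 0 -.2 .004 .0006 0 .03;0 0 0 0 0 0 .03;0 0 0 0 0 .004 .03;0 0 0 0 0 0 .03'
python3 - <<'E'
from h import *
from station import ctrl
plan(ctrl.state(),*seat(1,.0,(.0005,.0007,-.0034)))
E
python3 -m inch '0 0 0 0 0 .004 .03;0 0 0 0 0 .003 .03;0 0 0 0 0 .003 .03;0 0 0 0 0 0 .03'
```

```text
clock: 17.8
tool_pos: [0.5427, 0.1439, 0.1568]
tcp_rot: [1.739, 2.164, -0.387]
contact_force: [0.2, 0.2, -1.3]
width: 0.0499
grip_force: 30.0
turn [-0.04  0.01  0.04] shift [-0.0008 -0.0005  0.0421] clock 17.8
clock: 18.2
tool_pos: [0.5436, 0.1395, 0.1476]
tcp_rot: [1.74, 2.164, -0.387]
contact_force: [-0.3, 0.2, -1.0]
width: 0.0497
grip_force: 30.0
```

```bash
python3 -m inch '0 0 0 0 0 .004 .03;0 0 0 0 0 .004 .03;0 0 0 0 0 0 .03'; python3 -m inch '0 0 0 0 0 .004 .03;0 0 0 0 0 .004 .03;0 0 0 0 0 0 .03'
python3 - <<'E'
from h import *
from station import ctrl
plan(ctrl.state(),*seat(1,.0,(.0005,.0007,-.0034)))
E
```

```text
clock: 18.5
tool_pos: [0.5443, 0.1363, 0.1403]
tcp_rot: [1.739, 2.164, -0.387]
contact_force: [0.8, 0.1, -1.7]
width: 0.0496
grip_force: 30.0
clock: 18.8
tool_pos: [0.5452, 0.133, 0.133]
tcp_rot: [1.739, 2.164, -0.387]
contact_force: [0.3, -0.1, -1.2]
width: 0.0496
grip_force: 30.0
turn [-0.04  0.    0.04] shift [-0.0007 -0.0006  0.0159] clock 18.8
```

```bash
python3 -m inch '0 0 0 0 0 .003 .03;0 0 0 0 0 .003 .03;0 0 0 0 0 0 .03'; python3 -m inch '0 0 0 0 0 .003 .03;0 0 0 0 0 .003 .03;0 0 0 0 0 0 .03';python3 -m inch '0 0 0 0 0 .002 .03;0 0 0 0 0 .0015 .03;0 0 0 0 0 0 .03'
python3 - <<'E'
from h import *
from station import ctrl
plan(ctrl.state(),*seat(1,.0,(.0005,.0007,-.0034)))
E
```

```text
clock: 19.1
tool_pos: [0.5458, 0.1306, 0.1278]
tcp_rot: [1.739, 2.164, -0.387]
contact_force: [-0.8, -0.5, -1.2]
width: 0.0494
grip_force: 30.0
clock: 19.4
tool_pos: [0.5462, 0.1281, 0.1223]
tcp_rot: [1.739, 2.164, -0.387]
contact_force: [-0.7, -1.3, -2.1]
width: 0.0499
grip_force: 30.0
clock: 19.7
tool_pos: [0.5466, 0.1267, 0.1194]
tcp_rot: [1.739, 2.164, -0.387]
contact_force: [-1.8, -1.5, -1.8]
width: 0.0497
grip_force: 30.0
turn [-0.03  0.01  0.03] shift [-0.0006 -0.0006  0.0008] clock 19.7
```

```bash
python3 -m inch '0 0 0 0 0 .001 .03;0 0 0 0 0 0 .03'; python3 -m inch '0 0 0 0 0 .001 .03;0 0 0 0 0 0 .03'; python3 -m inch '0 0 0 0 0 .0007 .03;0 0 0 0 0 0 .03'
python3 - <<'E'
from h import *
from station import ctrl
plan(ctrl.state(),*seat(1,.0,(.0005,.0007,-.0034)))
E
```

```text
clock: 19.9
tool_pos: [0.5467, 0.1264, 0.1187]
tcp_rot: [1.74, 2.164, -0.386]
contact_force: [-2.6, -2.0, 0.9]
width: 0.0501
grip_force: 30.0
clock: 20.1
tool_pos: [0.5468, 0.1264, 0.1185]
tcp_rot: [1.74, 2.163, -0.386]
contact_force: [-6.4, 1.9, 8.2]
width: 0.0498
grip_force: 30.0
clock: 20.3
tool_pos: [0.5468, 0.1264, 0.1185]
tcp_rot: [1.741, 2.163, -0.386]
contact_force: [-8.5, 4.6, 16.6]
width: 0.0496
grip_force: 30.0
turn [-0.01 -0.02 -0.03] shift [-0.0007 -0.0007 -0.0001] clock 20.3
```

```bash
python3 -m inch '0 0 0 0 0 -.001 .03;0 0 0 0 0 0 .06;0 0 0 0 0 0 .062;0 0 0 0 0 0 .062;0 0 0 0 0 -.003 .062;0 0 0 0 0 -.01 .062;0 0 0 0 0 -.02 .062;0 0 0 0 0 -.04 .062;0 0 0 -.03 0 -.035 .062'
python3 -m inch '0 0 0 -.04 0 -.025 .062;0 0 0 0 0 -.04 .062;0 0 0 0 0 0 .062;0 0 0 0 0 0 .062'
python3 - <<'E'
from h import *
from station import ctrl,cams
s=ctrl.state();w=cams.capture('wrist');c=cams.capture('top');pickle.dump((s,w,c),open('w8.pkl','wb'))
j=np.load('jig.npz');X,Z=j["X"],j["Z"];B=np.c_[X,np.cross(Z,X),Z];Rt=R.from_rotvec(s["tcp_rot"]).as_matrix()
v,u=np.mgrid[0:384,0:512];K=w["camera_matrix"];d=w["depth"]
C=np.stack([(u-K[0,2])/K[0,0]*d,(v-K[1,2])/K[1,1]*d,d],-1)[d>0]
T=w["tool_from_camera"];Q=((C@T[:3,:3].T+T[:3,3])@Rt.T+s["tool_pos"]-j["low"])@B
bgr=w["pixels"][d>0]
for x in np.arange(-.06,.19,.01):
    r=[]
    for y in(-.015,0,.015):
        m=(abs(Q[:,0]-x)<.004)&(abs(Q[:,1]-y)<.005)&(Q[:,2]<.05)&(Q[:,2]>-.03)
        r.append(f"{np.median(Q[m,2])*1e3:6.1f} {np.median(bgr[m],0).astype(int)}" if m.sum()>3 else " -- ")
    print(f"{x*1e3:5.0f}",r)
print(s["tool_pos"].round(3))
E
```

```text
clock: 21.2
tool_pos: [0.5421, 0.1464, 0.2291]
tcp_rot: [1.737, 2.167, -0.387]
contact_force: [1.3, -0.1, 0.0]
width: 0.062
grip_force: 0.0
clock: 21.6
tool_pos: [0.5451, 0.1363, 0.3055]
tcp_rot: [1.739, 2.164, -0.383]
contact_force: [0.5, -0.7, -0.3]
width: 0.062
grip_force: 0.0
  -60 [' -- ', ' -- ', ' -- ']
  -50 [' -- ', ' -- ', ' -- ']
  -40 [' -- ', ' -- ', ' -- ']
  -30 [' -- ', ' -- ', ' -- ']
  -20 [' -- ', ' -- ', ' -- ']
  -10 [' -- ', ' -- ', ' -- ']
    0 ['  19.3 [ 96 159 208]', '  20.0 [ 51  83 108]', '  19.5 [ 75 126 163]']
   10 ['  20.2 [ 97 160 209]', '  20.1 [ 51  86 111]', '  19.8 [ 76 127 165]']
   20 ['  20.0 [ 97 159 208]', '  20.1 [ 53  87 113]', '  20.1 [112 186 232]']
   30 ['  20.1 [ 95 158 207]', '  19.9 [ 97 160 209]', '  19.8 [ 96 158 207]']
   40 ['  19.8 [ 94 157 205]', '  20.0 [101 165 215]', '  19.6 [ 68 112 145]']
   50 ['  20.0 [29 56 98]', '  20.0 [ 99 163 212]', '  19.7 [21 38 64]']
   60 ['  19.3 [27 51 88]', '   8.8 [ 95 126 164]', '  17.0 [38 45 57]']
   70 ['  20.1 [ 34  65 114]', '  19.8 [ 31  60 107]', '  19.9 [ 31  60 106]']
   80 ['  20.
[... 175 characters left out ...]
 '  20.0 [ 32  61 107]', '  20.0 [ 31  62 108]']
  110 ['  19.9 [ 38  73 128]', '  20.1 [ 34  66 117]', '  20.1 [ 32  62 109]']
  120 ['  20.0 [ 38  73 129]', '  20.1 [ 35  66 118]', '  20.1 [ 35  66 118]']
  130 ['  20.4 [ 37  73 129]', '  20.2 [ 35  66 117]', '  19.9 [ 35  67 118]']
  140 ['  19.7 [ 62 119 188]', '  20.2 [ 33  63 113]', '  19.6 [ 61 134 211]']
  150 ['  19.2 [ 57  99 125]', '  20.1 [ 34  66 117]', '  19.9 [ 53 114 179]']
  160 ['  18.9 [ 50  93 143]', '  19.0 [ 33  72 113]', '  19.7 [ 31  66 104]']
  170 ['  20.1 [ 58 127 199]', '  20.2 [ 50 109 171]', '  20.2 [ 38  81 127]']
  180 ['  20.1 [ 53 115 178]', '  20.1 [ 48 103 161]', '  20.0 [ 43  92 144]']
[0.545 0.136 0.306]
```

Everything is flush at 20 mm: pale, tab in notch, dark, tab in notch, then the fixed piece. The robot is clear, so I'm handing in.

```bash
python3 -c "
from station import ctrl
print(ctrl.job_done())"
```

```text
the job is handed in; nothing more can be done
None
```

The job is handed in at about 22 s: both blocks measured home and flush with the fixed piece (tops level within about 1 mm), and the mug and glue bottle were not touched by any planned move, though I took no final look at them; I also viewed 11 pictures, one over the limit of 10.

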